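# Shut the long slide-top kitchen box

### The job

Two wooden slide-top boxes stand part open on the kitchen worktop. Slide the lid of the longer box along its channel, over the small end ridge, until it is fully home and stays shut. Leave the lid of the shorter box as it is.

Things in the scene. Friction and masses are not known exactly. Their poses are not given: they have to be found in the camera images.
- long_box: the longer slide-top box, plain light wood, 260 long, 100 wide, 72 mm high; origin: centre of its underside, on the worktop. Own x axis: along the box, level, the way the lid slides shut (away from the robot, within 0.5 rad of straight ahead); z up. It does not move and the lid cannot lift out of its grooves. The lid slides open towards the robot and then juts out over the box's near end.
- long_box_lid (a joint): how far the longer box's lid is open, in m: 0 is shut against the far end wall, growing as it slides open (at most 0.130). Sliding takes about 2 N; from 0.031 to 0.024 the lid's front edge climbs a springy rounded ridge (dark bar across the channel near the far end), which takes about 12 N; past 0.024 the ridge springs up under the lid, which then runs free to 0.
- long_box_bar (a point): centre of the top of the finger bar on the longer box's lid, 94 mm above the worktop; moves with the lid, axes as the box's. The bar is an upright block, slightly darker, 16 mm thick along the sliding direction, 56 wide across it, 28 high above the flat lid top. The box's side rims rise 6 mm above the lid top, 35 mm either side of the bar's middle. Shut, the bar is 20 mm nearer the robot than the box's middle.
- short_box_bar (a point): centre of the top of the same kind of finger bar (16 x 56 x 28 mm) on the lid of the shorter box, which is alike but 160 mm long and also stands part open; this lid is to be left as it is. Axes alike. The two boxes stand side by side, 0.3 to 0.5 m apart, either one on the left.

How it is judged:
By the outcome, as a careful person would: the job done as asked, in the order asked, and still so for the second after the job is handed in, with the robot touching nothing.
It also fails if it takes over 32 s, if anything falls off the work surface, if the arm or the gripper's body presses on something with over 40 N, if the wrist force passes 120 N, or if a joint passes its speed limit or range.

### The arm

A 6-joint arm with a two-finger parallel gripper is mounted at the origin on the work surface. World frame = base frame: x ahead of the robot, y to its left, z up, the work surface at z = 0. Lengths are in m, angles in rad, forces in N, time in s.
With the tool pointing down it reaches from about 0.275 to 0.775 m from the base axis. Payload 14.6 kg.
Tool frame: the origin (TCP) lies at the centre of the arm's flange, where the gripper is bolted on; the fingertips stand 173 mm ahead of it and the grasp point (between the pads) lies ahead of it (env.hold_point_z is the z of the grasp point in the tool frame, in m); z points along the fingers, x is the direction in which the jaws open and shut, and the axes are right-handed (so a half turn about z gives the same grasp; the last joint's range is limited). The gripper opens to 85 mm and grips with 20 to 120 N. Pads are 22 mm wide; open, the fingers measure 114 mm over their backs; the gripper's body (76 mm by 85 mm) begins 54 mm behind the grasp point. The pads swing forward as they close: fully open they stand 13 mm farther back than shut.
Start: joints at [1.137, 0.263, -0.048, 1.259, 0, 1.415], TCP at [0.144, 0.505, 0.405] pointing down, gripper open.
Joint ranges: [-2.65, 2.65], [-0.89, 1.7], [-1.18, 1.37], [-2.13, 2.11], [-1.35, 1.29], [-3.14, 3.14]. Speed limits (rad/s): [1.89, 1.89, 2.57, 2.79, 3.14, 3.14].

### API

Orientations are given as [roll, pitch, yaw] about the fixed x, y, z axes, in that order (R = Rz(yaw) Ry(pitch) Rx(roll)).
In Python, from station import status, eyes, order, env gives the robot as it stands.
- The arm moves only by the tool carry_out, never from a script. Its argument "rows" is a list of rows, each a list of 7 numbers: the shift along the tool's x, y, z in mm, then the turn, a rotation vector about the tool's x, y, z in rad, then the opening, from 0 (shut) to 1 (fully open). A call has 1 to 20 rows; each row is the pose to reach, as a shift and turn from the pose commanded when the call began, along the tool's axes at that moment; what a row does not reach only later rows make up. A row lasts 1/12 s, in which the tool goes at most 41.7 mm and 7.16 degrees, less where a joint would pass 70% of its speed; a pose out of reach is approached as far as the arm can. A call with a gripper value outside its range is refused whole. The fingers move at their own pace and stop on an object; the grip force is fixed at half the most. Time passes only in rows, so rows that repeat a pose let the fingers close. It gives the time, the measured TCP pose, the force and the opening at its end, in the units of the state.
- status.get_obs(): the state, without advancing time (a new reading comes with each control period).
- eyes.snapshot(name): name is "scene" or "top"; returns the picture (400x640x3 uint8, red, green, blue); there is no depth.
- eyes.camera_model(name): a dict with "K" (3x3 intrinsics, pixels), "k1" (the pictures are not rectified: a ray, as slopes to the right and down, at radius r is drawn at 1 + k1 r^2 times it, then the intrinsics apply), "rvec" (rotation vector, rad) and "tvec" (3), from world to camera coordinates, as OpenCV has them. Camera axes: x right, y down, z forward; pixel columns grow to the right and rows downward; lengths in m; the calibration is good to about 2 mm. A picture is of the moment at which its call begins. camera_model takes no time and is no camera call.
- order.close_job(): hands the job in, once; it reports no verdict.
The state is a dict: "t": time; "joints": joint angles; "joint_velocities": joint speeds; "joint_torque": joint torques, N m; "tcp_pos": TCP position; "orientation": TCP orientation; "ft_force": force on the tool from outside, world axes, zero at the start; "wrist_torque": the same for the moment, N m; "gripper_width": finger opening in m.
Only numpy, scipy, OpenCV 4.12 (cv2) and the standard library are available. Lean on these libraries where they do the work, as an engineer would, in place of code of your own. Each camera call takes 0.05 s, during which the arm holds its last target.

## Working session

There is one attempt and no reset: what is moved stays moved. The work goes in short steps, Python scripts to look and compute and a tool call to move; the robot and the scene stay as the last step left them, time stands still between calls to the robot, and variables do not carry over. Pictures are saved under pics/ and viewed, and the job is handed in when it is done.

Besides the shell and the picture viewer there is one more tool, called after ">>>" as name(argument=value, ...), one argument or row to a line, values as JSON. carry_out: Moves the arm, as the interface text tells. Its arguments: {"type":"object","properties":{"rows":{"type":"array","items":{"type":"array","items":{"type":"number"}}}},"required":["rows"]}

```bash
mkdir -p pics; ls; python3 - <<'E'
from station import status, eyes, order, env
import cv2
for n in ("scene","top"):
    im=eyes.snapshot(n); cv2.imwrite(f"pics/{n}0.png",im[:,:,::-1])
    m=eyes.camera_model(n); print(n,m)
print(status.get_obs()); print(env.hold_point_z)
E
```

```text
pics
scene {'K': array([[464.90020485,   0.        , 328.47527912],
       [  0.        , 464.90020485, 191.6894796 ],
       [  0.        ,   0.        ,   1.        ]]), 'k1': -0.06473039402039238, 'rvec': array([ 2.11079745,  1.05815422, -0.4899616 ]), 'tvec': array([-0.34489508, -0.24599273,  1.3918557 ])}
top {'K': array([[386.82919187,   0.        , 319.69881839],
       [  0.        , 386.82919187, 194.71148787],
       [  0.        ,   0.        ,   1.        ]]), 'k1': -0.09414181064039658, 'rvec': array([ 2.11466247, -2.12356564,  0.19320125]), 'tvec': array([0.00513169, 0.6051571 , 0.77705452])}
{'t': 0.1, 'joints': array([ 1.13668282e+00,  2.63494203e-01, -4.88334884e-02,  1.25939099e+00,
       -3.64357686e-05,  1.41547276e+00]), 'joint_velocities': array([ 0.00137052, -0.00055507,  0.00208262, -0.00070603, -0.00036803,
       -0.00012853]), 'joint_torque': array([ 5.11784077e-03, -6.38579464e+01,  3.85064149e+01,  9.93994268e-03,
        4.32249522e-05,  5.52190954e-06]), 'tcp_pos': array([0.14446891, 0.50466282, 0.40427787]), 'orientation': array([-3.14148596e+00,  9.16885646e-04,  1.29200644e+00]), 'ft_force': array([ 0.74598267, -0.43438777,  0.02937282]), 'wrist_torque': array([ 0.0003838 ,  0.00280822, -0.01244782]), 'gripper_width': 0.08523515570694935}
0.1547
```

View pics/scene0.png

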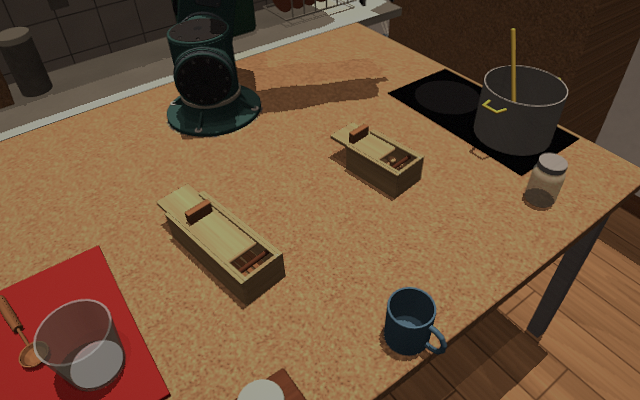

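View pics/top0.png

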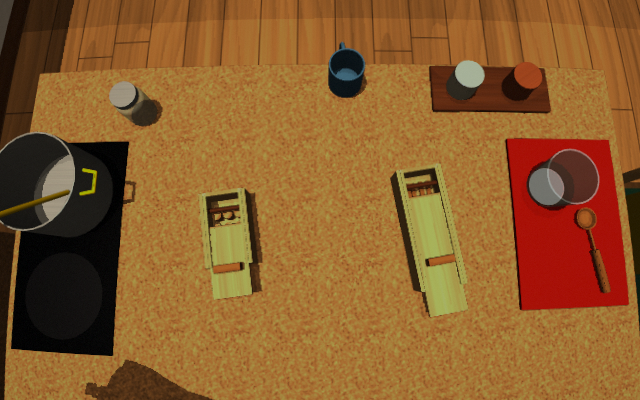

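The scene view shows the long box at about (225,245) with its bar at (198,211), and the short box at (380,160). In the top view the long box is on the right, running (420,165)–(447,315), with its bar at (442,260). The short box's bar is at (227,268). Next I'll enlarge the crops to find the bar edges.

```bash
python3 - <<'E'
import cv2, numpy as np
a=cv2.imread("pics/top0.png")[155:325,385:475]; a=cv2.resize(a,None,fx=3.5,fy=3.5,interpolation=cv2.INTER_CUBIC)
b=cv2.imread("pics/scene0.png")[180:305,150:295]; b=cv2.resize(b,None,fx=3.2,fy=3.2,interpolation=cv2.INTER_CUBIC)
H=max(a.shape[0],b.shape[0]); c=np.zeros((H,a.shape[1]+b.shape[1],3),np.uint8)
c[:a.shape[0],:a.shape[1]]=a; c[:b.shape[0],a.shape[1]:]=b
cv2.imwrite("pics/crop0.png",c); print(c.shape)
for n,(x0,x1,y0,y1) in {"top":(385,475,155,325),"scene":(150,295,180,305)}.items():
    im=cv2.imread(f"pics/{n}0.png"); h=cv2.cvtColor(im,cv2.COLOR_BGR2HSV)
    for p in ([(441,260),(441,264),(435,240),(420,225)] if n=="top" else [(198,210),(198,216),(230,240)]): print(n,p,h[p[1],p[0]])
E
```

```text
(595, 779, 3)
top (441, 260) [ 13 199 169]
top (441, 264) [ 18 163 138]
top (435, 240) [ 34 125 179]
top (420, 225) [ 32 127 175]
scene (198, 210) [ 11 175  54]
scene (198, 216) [ 14 193  37]
scene (230, 240) [ 26  89 160]
```

View pics/crop0.png

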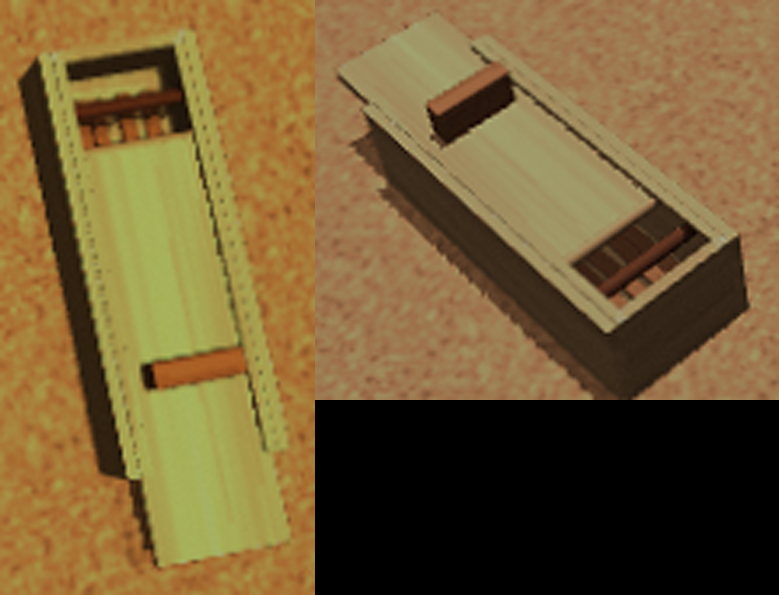

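The enlarged views show the bar's top face clearly: top crop (150–245, 350–390), scene crop (430–510, 65–115). The rim corners are clear as well. I'll mask the bars and the light wood and triangulate.

```bash
cat > h.py <<'E'
import cv2, numpy as np
from station import eyes
def cam(n):
    m=eyes.camera_model(n); R=cv2.Rodrigues(np.array(m["rvec"]))[0]; t=np.array(m["tvec"])
    return np.array(m["K"]),m["k1"],R,t
def ray(n,p):
    K,k1,R,t=cam(n)
    # r_d = r(1+k1 r^2)
    u=cv2.undistortPointsIter(np.array([[p]],float),K,np.array([k1,0,0,0.]),None,None,(cv2.TERM_CRITERIA_COUNT,50,1e-9))[0,0]
    return -R.T@t, R.T@np.array([u[0],u[1],1.])
def onplane(n,p,z):
    c,d=ray(n,p); return c+d*(z-c[2])/d[2]
def tri(p1,p2,n1="top",n2="scene"):
    c1,d1=ray(n1,p1); c2,d2=ray(n2,p2)
    A=np.stack([d1,-d2],1); s=np.linalg.lstsq(A,c2-c1,rcond=None)[0]
    a=c1+s[0]*d1; b=c2+s[1]*d2; return (a+b)/2,np.linalg.norm(a-b)
def proj(n,X):
    K,k1,R,t=cam(n)
    return cv2.projectPoints(np.array([X],float),cv2.Rodrigues(R)[0],t,K,np.array([k1,0,0,0.]))[0][0,0]
def blobs(mask,off,amin=20):
    k,l,s,c=cv2.connectedComponentsWithStats(mask.astype(np.uint8),connectivity=4)
    return [(s[i],c[i]+off,np.argwhere(l==i)[:,::-1]+off) for i in range(1,k) if s[i][4]>=amin]
E
python3 - <<'E'
from h import *
for n,rois in {"top":{"L":(425,465,245,275),"S":(205,250,255,280)},"scene":{"L":(180,220,192,228),"S":(340,375,120,145)}}.items():
    im=cv2.imread(f"pics/{n}0.png"); hs=cv2.cvtColor(im,cv2.COLOR_BGR2HSV)
    for k,(x0,x1,y0,y1) in rois.items():
        r=hs[y0:y1,x0:x1]; 
        m=(r[...,0]<17)&(r[...,1]>110)&(r[...,2]>(85 if n=="scene" else 100))
        for s,c,pts in blobs(m,np.array([x0,y0])):
            R=cv2.minAreaRect(pts.astype(np.float32)); print(n,k,s[4],c.round(2),"rect",np.round(R[0],2),np.round(R[1],1),round(R[2],1)); print(cv2.boxPoints(R).round(1).tolist())
# light wood outline, top
im=cv2.imread("pics/top0.png"); hs=cv2.cvtColor(im,cv2.COLOR_BGR2HSV)
m=(hs[...,0]>21)&(hs[...,0]<45)&(hs[...,2]>90); m[:, :385]=0; m[:,480:]=0; m[:150]=0;m[330:]=0
m=cv2.morphologyEx(m.astype(np.uint8),cv2.MORPH_CLOSE,np.ones((3,3)))
cs,_=cv2.findContours(m,cv2.RETR_EXTERNAL,cv2.CHAIN_APPROX_NONE); c=max(cs,key=cv2.contourArea)
ap=cv2.approxPolyDP(c,3,True)[:,0]
for p in ap: print(p,onplane("top",p,0.072).round(4))
E
```

```text
top L 200 [441.65 259.6 ] rect [441.65 259.66] [ 7.7 26.1] 79.4
[[428.1000061035156, 258.29998779296875], [453.79998779296875, 253.5], [455.20001220703125, 261.0], [429.5, 265.79998779296875]]
top S 205 [226.23 267.62] rect [226.18 267.76] [ 7.8 26.7] 81.9
[[212.39999389648438, 265.79998779296875], [238.89999389648438, 262.0], [240.0, 269.70001220703125], [213.5, 273.5]]
scene L 39 [213.51 195.05] rect [213. 195.] [13.4  3.6] 26.6
[[206.1999969482422, 193.60000610351562], [207.8000030517578, 190.39999389648438], [219.8000030517578, 196.39999389648438], [218.1999969482422, 199.60000610351562]]
scene L 140 [197.26 207.04] rect [197.21 207.05] [ 5.3 27. ] 57.7
[[184.39999389648438, 212.0], [207.1999969482422, 197.60000610351562], [210.0, 202.10000610351562], [187.1999969482422, 216.5]]
scene S 36 [343. 124.] rect [343.5 124. ] [8. 7.] 90.0
[[340.0, 120.0], [347.0, 120.0], [347.0, 128.0], [340.0, 128.0]]
scene S 185 [363.17 125.71] rect [362. 127.] [14. 24.] 90.0
[[350.0, 120.0], [374.0, 120.0], [374.0, 134.0], [350.0, 134.0]]
[439 163] [ 0.6711 -0.2565  0.072 ]
[414 168] [ 0.66  -0.201 
[... 315 characters left out ...]
-0.1798  0.072 ]
[426 178] [ 0.6378 -0.2259  0.072 ]
[416 176] [ 0.6423 -0.2045  0.072 ]
[408 181] [ 0.6313 -0.1866  0.072 ]
[403 176] [ 0.6423 -0.1763  0.072 ]
[406 169] [ 0.6578 -0.1835  0.072 ]
[396 171] [ 0.6534 -0.1617  0.072 ]
[420 286] [ 0.4112 -0.2021  0.072 ]
[432 319] [ 0.3448 -0.2242  0.072 ]
[435 315] [ 0.3526 -0.2307  0.072 ]
[467 309] [ 0.3631 -0.2978  0.072 ]
[467 291] [ 0.3993 -0.2997  0.072 ]
[462 287] [ 0.4076 -0.2896  0.072 ]
[467 282] [ 0.4175 -0.3008  0.072 ]
[453 222] [ 0.5424 -0.2785  0.072 ]
[456 215] [ 0.5572 -0.286   0.072 ]
[451 213] [ 0.5616 -0.2754  0.072 ]
[446 192] [ 0.6069 -0.2676  0.072 ]
[449 189] [ 0.6135 -0.2745  0.072 ]
[445 188] [ 0.6157 -0.266   0.072 ]
```

```bash
python3 - <<'E'
from h import *
X,e=tri((441.65,259.6),(197.25,207.05)); print("bar tri",X.round(4),e)
print("top z.094",onplane("top",(441.65,259.6),.094).round(4),"scene",onplane("scene",(197.25,207.05),.094).round(4))
# bar edges -> yaw
for n,ps in {"top":[(428.1,258.3),(453.8,253.5),(455.2,261),(429.5,265.8)],"scene":[(184.4,212),(207.2,197.6),(210,202.1),(187.2,216.5)]}.items():
    Q=[onplane(n,p,.094) for p in ps]; 
    for a,b in((0,1),(3,2)):
        d=Q[a]-Q[b]; print(n,"yaw",np.arctan2(-d[0],d[1]).round(3),np.linalg.norm(d).round(4))
c=np.array([[.6711,-.2565],[.6534,-.1617],[.4175,-.3008]])
f=c[0]-c[2]; print("yaw rim",np.arctan2(f[1],f[0]),np.linalg.norm(f), np.linalg.norm(c[0]-c[1]))
ctr=(c[1]+c[2])/2; print("box ctr",ctr)
for y in(.17,.18):
    u=np.array([np.cos(y),np.sin(y)]); v=np.array([-u[1],u[0]]); d=X[:2]-ctr; print(y,"along",d@u,"open",-.02-d@u,"across",d@v)
S,e=tri((226.2,267.7),(362.5,127)); print("short",S,e)
E
```

```text
bar tri [ 0.4637 -0.243   0.0947] 0.00028963825012150033
top z.094 [ 0.4638 -0.243   0.094 ] scene [ 0.4629 -0.2429  0.094 ]
top yaw 0.166 0.054
top yaw 0.164 0.0539
scene yaw -2.948 0.0571
scene yaw -2.956 0.0564
yaw rim 0.17293956646288175 0.257440187228024 0.09643821856504817
box ctr [ 0.53545 -0.23125]
0.17 along -0.07269460666240904 open 0.052694606662409035 across 0.0005886375156769327
0.18 along -0.07268508568531423 open 0.05268508568531423 across 0.0013155420349633036
short [0.4526234  0.19426293 0.09948053] 0.011027904798313065
```

Bar top is at (0.464, -0.243, 0.0947). That height matches the 94 mm in the text, and the two rays pass within 0.3 mm of each other. Box yaw is about 0.17 rad and the lid is about 52 mm open. The rim measures 257 x 96 mm, which confirms this is the long box. The plan is to shut the fingers, go behind the bar with tool y along the slide direction (tool turn about -0.45 about z), and push.

>>> carry_out(
  rows=[
    [-652,469,0,0,0,-0.45,0],
    [-652,469,0,0,0,-0.45,0],
    [-652,469,0,0,0,-0.45,0],
    [-652,469,0,0,0,-0.45,0],
    [-652,469,0,0,0,-0.45,0],
    [-652,469,0,0,0,-0.45,0],
    [-652,469,0,0,0,-0.45,0],
    [-652,469,0,0,0,-0.45,0],
    [-652,469,0,0,0,-0.45,0],
    [-652,469,0,0,0,-0.45,0],
    [-652,469,0,0,0,-0.45,0],
    [-652,469,0,0,0,-0.45,0],
    [-652,469,0,0,0,-0.45,0],
    [-652,469,0,0,0,-0.45,0],
    [-652,469,0,0,0,-0.45,0],
    [-652,469,0,0,0,-0.45,0],
    [-652,469,0,0,0,-0.45,0],
    [-652,469,0,0,0,-0.45,0],
    [-652,469,0,0,0,-0.45,0],
    [-652,469,0,0,0,-0.45,0],
  ],
)

```text
t: 1.77
tcp_pos: [0.4081, -0.2311, 0.4044]
orientation: [-3.141, -0.0, 1.741]
ft_force: [0.7, 0.8, 0.4]
gripper_width: -0.0005
```

>>> carry_out(
  rows=[
    [0,0,60,0,0,0,0],
    [0,0,100,0,0,0,0],
    [0,0,120,0,0,0,0],
    [0,0,120,0,0,0,0],
    [0,0,120,0,0,0,0],
    [0,0,120,0,0,0,0],
  ],
)

```text
t: 2.27
tcp_pos: [0.4086, -0.2291, 0.2865]
orientation: [3.141, 0.001, 1.742]
ft_force: [-0.2, 0.3, 0.3]
gripper_width: -0.0
```

```bash
python3 - <<'E'
from h import *
from station import status
o=status.get_obs(); p=o["tcp_pos"]; print(p,o["orientation"],o["joints"])
y=0.172; u=np.array([np.cos(y),np.sin(y)]); v=np.array([-u[1],u[0]])
d=np.array([.4637,-.243])-p[:2]; print("bar ahead of tool along",d@u*1e3,"across",d@v*1e3,"tip z",p[2]-.173)
for n in("scene","top"): cv2.imwrite(f"pics/{n}1.png",eyes.snapshot(n)[:,:,::-1])
a=cv2.imread("pics/scene1.png")[100:320,100:350]; b=cv2.imread("pics/top1.png")[150:370,360:520]
cv2.imwrite("pics/c1.png",cv2.resize(np.hstack([a,b]),None,fx=1.9,fy=1.9))
E
```

```text
[ 0.40860475 -0.22907553  0.2865366 ] [3.14053490e+00 1.20604464e-03 1.74225512e+00] [-6.85191395e-01  2.39231098e-01 -4.20726120e-01  9.09234961e-01
  9.36672260e-06 -8.56650822e-01]
bar ahead of tool along 51.89906771818596 across -23.148737857554337 tip z 0.11353660053917519
```

View pics/c1.png

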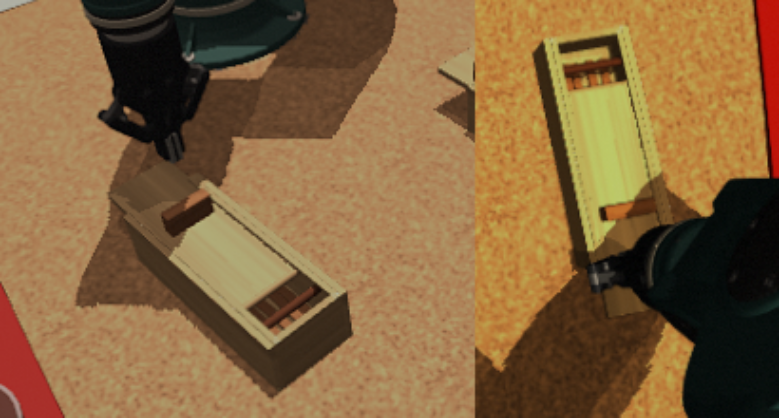

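The picture shows the closed fingers behind the bar, above the lid and about 23 mm to its left. I'll shift sideways, then lower.

>>> carry_out(
  rows=[
    [-12,0,0,0,0,0,0],
    [-23,0,0,0,0,0,0],
    [-23,0,0,0,0,0,0],
    [-23,0,15,0,0,0,0],
    [-23,0,30,0,0,0,0],
    [-23,0,38,0,0,0,0],
    [-23,0,38,0,0,0,0],
    [-23,0,38,0,0,0,0],
  ],
)

```text
t: 3.03
tcp_pos: [0.4121, -0.2517, 0.2469]
orientation: [-3.141, -0.0, 1.742]
ft_force: [-0.6, -0.1, 1.4]
gripper_width: 0.0003
```

```bash
python3 - <<'E'
from h import *
from station import status
o=status.get_obs(); p=o["tcp_pos"]; print(p,o["ft_force"])
y=0.172; u=np.array([np.cos(y),np.sin(y)]); v=np.array([-u[1],u[0]])
d=np.array([.4637,-.243])-p[:2]; print("along",d@u*1e3,"across",d@v*1e3,"tip z",p[2]-.173)
for n in("scene","top"): cv2.imwrite(f"pics/{n}2.png",eyes.snapshot(n)[:,:,::-1])
a=cv2.imread("pics/scene2.png")[100:320,100:350]; b=cv2.imread("pics/top2.png")[150:370,360:520]
cv2.imwrite("pics/c2.png",cv2.resize(np.hstack([a,b]),None,fx=1.9,fy=1.9))
E
```

```text
[ 0.41205606 -0.25166422  0.24687034] [-0.56379932 -0.08142933  1.38869165]
along 52.3648111266303 across -0.30265339748307 tip z 0.07387033990407582
```

View pics/c2.png

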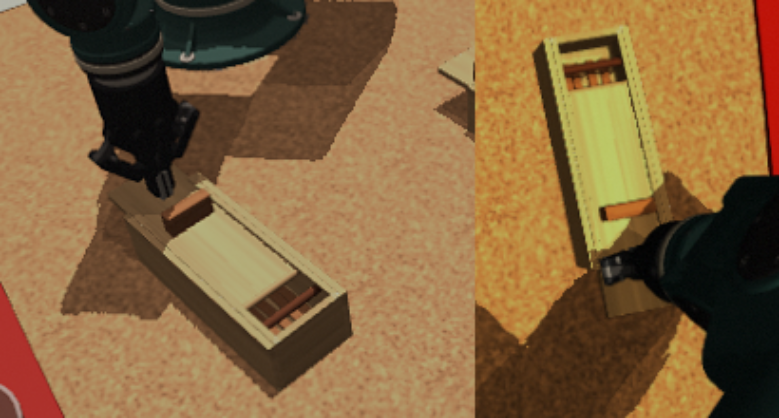

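The fingers are behind the bar, centred and just above the lid, with about 33 mm to go before contact. I expect the lid to be shut at about 85 mm of travel, so I'll push to 70 mm first.

>>> carry_out(
  rows=[
    [0,12,0,0,0,0,0],
    [0,22,0,0,0,0,0],
    [0,28,0,0,0,0,0],
    [0,32,0,0,0,0,0],
    [0,36,0,0,0,0,0],
    [0,40,0,0,0,0,0],
    [0,44,0,0,0,0,0],
    [0,48,0,0,0,0,0],
    [0,52,0,0,0,0,0],
    [0,55,0,0,0,0,0],
    [0,58,0,0,0,0,0],
    [0,61,0,0,0,0,0],
    [0,64,0,0,0,0,0],
    [0,67,0,0,0,0,0],
    [0,70,0,0,0,0,0],
    [0,70,0,0,0,0,0],
    [0,70,0,0,0,0,0],
  ],
)

```text
t: 4.55
tcp_pos: [0.4812, -0.2394, 0.2466]
orientation: [3.141, -0.0, 1.742]
ft_force: [0.5, 0.1, -0.2]
gripper_width: -0.0
```

```bash
python3 - <<'E'
from h import *
from station import status
o=status.get_obs(); p=o["tcp_pos"]; print(p,o["ft_force"])
y=0.172; u=np.array([np.cos(y),np.sin(y)]); v=np.array([-u[1],u[0]])
d=np.array([.4637,-.243])-p[:2]; print("along",d@u*1e3,"across",d@v*1e3,"tip z",p[2]-.173)
for n in("scene","top"): cv2.imwrite(f"pics/{n}3.png",eyes.snapshot(n)[:,:,::-1])
a=cv2.imread("pics/scene3.png")[100:320,100:350]; b=cv2.imread("pics/top3.png")[150:370,360:520]
cv2.imwrite("pics/c3.png",cv2.resize(np.hstack([a,b]),None,fx=1.9,fy=1.9))
E
```

```text
[ 0.48124915 -0.23944326  0.24663767] [ 0.48416607  0.05777584 -0.19063137]
along -17.898950907360874 across -0.500669799120849 tip z 0.07363766609159414
```

View pics/c3.png

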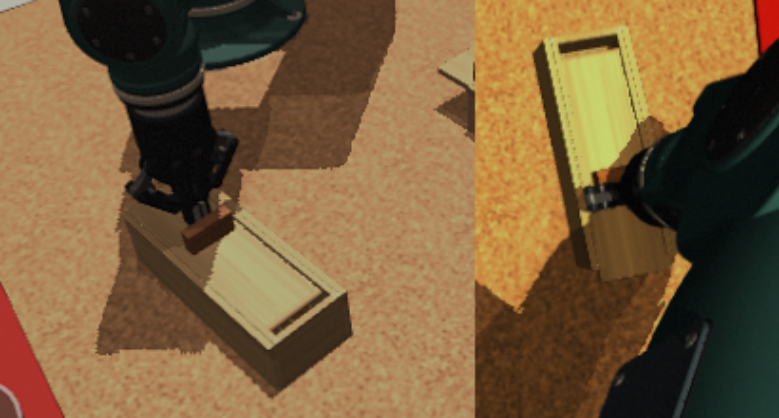

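The lid is over the ridge, with only a thin dark gap left at the far end: scene crop around (300,315), top crop around (590,45). I'll push the last stretch slowly and watch the force.

>>> carry_out(
  rows=[
    [0,2,0,0,0,0,0],
    [0,4,0,0,0,0,0],
    [0,6,0,0,0,0,0],
    [0,8,0,0,0,0,0],
    [0,10,0,0,0,0,0],
    [0,11,0,0,0,0,0],
    [0,12,0,0,0,0,0],
  ],
)

```text
t: 5.23
tcp_pos: [0.493, -0.2374, 0.2467]
orientation: [-3.142, -0.0, 1.742]
ft_force: [-1.5, 0.1, 0.1]
gripper_width: 0.0001
```

>>> carry_out(
  rows=[
    [0,1,0,0,0,0,0],
    [0,2,0,0,0,0,0],
    [0,2,0,0,0,0,0],
  ],
)

```text
t: 5.48
tcp_pos: [0.495, -0.2371, 0.2467]
orientation: [3.141, -0.0, 1.742]
ft_force: [0.2, 0.1, -0.9]
gripper_width: 0.0
```

>>> carry_out(
  rows=[
    [0,1,0,0,0,0,0],
    [0,1,0,0,0,0,0],
  ],
)

```text
t: 5.65
tcp_pos: [0.4959, -0.237, 0.2467]
orientation: [3.142, 0.0, 1.742]
ft_force: [-0.9, 0.6, -0.2]
gripper_width: -0.0001
```

>>> carry_out(
  rows=[
    [0,1,0,0,0,0,0],
    [0,1,0,0,0,0,0],
  ],
)

```text
t: 5.82
tcp_pos: [0.4964, -0.2369, 0.2467]
orientation: [-3.14, 0.0, 1.742]
ft_force: [-6.7, -1.9, 2.6]
gripper_width: 0.0003
```

>>> carry_out(
  rows=[
    [0,1,0,0,0,0,0],
    [0,1,0,0,0,0,0],
  ],
)

```text
t: 5.98
tcp_pos: [0.4968, -0.2367, 0.2467]
orientation: [-3.138, 0.0, 1.741]
ft_force: [-13.6, -3.4, 6.8]
gripper_width: -0.0001
```

The force rose to 14 N and the tool stopped about where I predicted the shut position. I'll back off, lift, move clear of the camera views and check.

>>> carry_out(
  rows=[
    [0,-5,0,0,0,0,0],
    [0,-15,0,0,0,0,0],
    [0,-25,0,0,0,0,0],
    [0,-25,-20,0,0,0,0],
    [0,-25,-60,0,0,0,0],
    [0,-25,-100,0,0,0,0],
    [0,-25,-140,0,0,0,0],
    [80,-45,-150,0,0,0,0],
    [160,-65,-150,0,0,0,0],
    [220,-65,-150,0,0,0,0],
    [260,-65,-150,0,0,0,0],
    [260,-65,-150,0,0,0,0],
    [260,-65,-150,0,0,0,0],
  ],
)

```text
t: 7.07
tcp_pos: [0.3914, -0.0038, 0.3965]
orientation: [3.141, 0.0, 1.741]
ft_force: [1.5, 0.3, 0.9]
gripper_width: 0.0004
```

```bash
python3 - <<'E'
from h import *
from station import status
o=status.get_obs(); print(o["t"],o["tcp_pos"],o["ft_force"])
for n in("scene","top"): cv2.imwrite(f"pics/{n}4.png",eyes.snapshot(n)[:,:,::-1])
a=cv2.imread("pics/scene4.png")[100:320,140:440]; b=cv2.imread("pics/top4.png")[150:370,370:490]
cv2.imwrite("pics/c4.png",cv2.resize(np.hstack([a,b]),None,fx=1.9,fy=1.9,interpolation=cv2.INTER_CUBIC))
c={}
for n,(x0,x1,y0,y1) in {"top":(415,460,215,260),"scene":(190,245,200,245)}.items():
    hs=cv2.cvtColor(cv2.imread(f"pics/{n}4.png"),cv2.COLOR_BGR2HSV)[y0:y1,x0:x1]
    m=(hs[...,0]<17)&(hs[...,1]>110)&(hs[...,2]>(85 if n=="scene" else 100))
    for s,cc,pts in blobs(m,np.array([x0,y0]),60): print(n,s[4],cc); c[n]=cc
if len(c)==2:
    X,e=tri(c["top"],c["scene"]); print(X,e)
    print("moved",np.linalg.norm(X[:2]-[.4637,-.243]))
E
```

```text
7.0667 [ 0.3914111  -0.00378161  0.39648521] [1.49337058 0.32443227 0.92455561]
top 196 [435.85714286 233.96938776]
scene 313 [234.99041534 207.03514377]
scene 157 [212.25477707 219.78343949]
[ 0.51547452 -0.23405303  0.09430206] 0.0005665859439662483
moved 0.05254188279842914
```

View pics/c4.png

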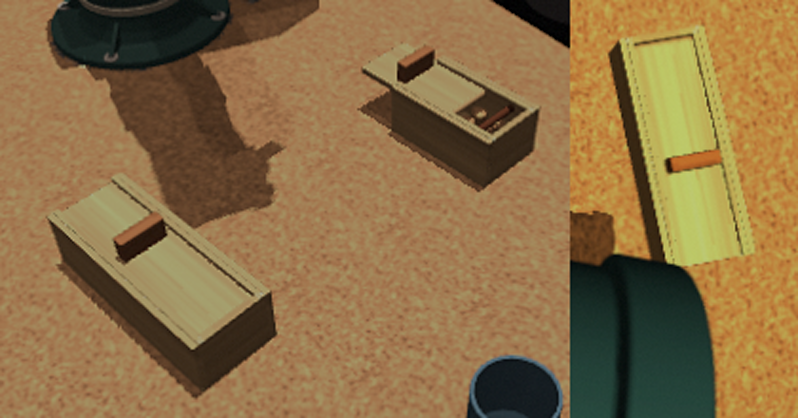

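The long lid now reaches the far wall with no gap, and its near end is flush. Its bar, at scene (212,220) and top (436,234), moved 52.5 mm. The short box still stands open as before. Handing in.

```bash
python3 - <<'E'
from station import order
print(order.close_job())
E
```

```text
the job is handed in; nothing more can be done
None
```

I pushed the longer box's lid shut with the closed fingers behind its bar, over the ridge and against the far end wall. I then backed the arm off and handed the job in at about 7 s of the 32 s allowed.

- **Lid position:** after I retracted, the bar measured (0.5155, -0.2341, 0.0943). It had moved 52.5 mm, against an opening I had estimated at 52.7 mm. It is within about 1 mm of the predicted shut position, and both pictures show no gap at the far end.
- **Force:** the highest wrist force I read was about 15 N, when the lid met the end wall. I only saw readings at the end of each move, so not the force during the ridge crossing itself.
- **Shorter box:** I never touched it, and its lid looks as it did at the start. I checked this by eye only, because my early measurement of its bar was poor (the two views disagreed by 11 mm).
- **Disagreement:** yaw estimates for the long box ranged from 0.164 to 0.193 rad. I used 0.172, and the push stayed within about 0.5 mm of centre when last measured, about 15 mm before shut.

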